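# Ease the spring clip off the slab roller's axle

## Robot

A 6-joint arm with a two-finger parallel gripper is mounted at the origin on the work surface. World frame = base frame: x ahead of the robot, y to its left, z up, the work surface at z = 0. Lengths are in mm, angles in degrees, forces in N, time in s.
With the tool pointing down it reaches from about 300 to 850 mm from the base axis. Payload 4.2 kg.
Tool frame: the origin (TCP) lies midway between the tips of the shut fingers; the grasp point (between the pads) lies 19 mm behind it; z points along the fingers, y is the line along which they close (so a half turn about z gives the same grasp; the last joint's range is limited). The gripper opens to 91 mm and grips with 3 to 60 N. Pads are 32 mm wide; open, the fingers measure 118 mm over their backs; the gripper's body (76 mm by 178 mm) begins 60 mm behind the grasp point.
Start: joints at [-70.932, 18.312, 89.639, -0, 72.044, -1.146], TCP at [198.682, -539.601, 213.976] pointing down, gripper open.
Joint ranges: [-177.97, 177.97], [-48.28, 115.42], [12.27, 149.76], [-77.06, 257.06], [2.81, 150.46], [-146.56, 146.56]. Speed limits (degrees/s): [147.25, 147.25, 180, 180, 180, 180].

## Interface

Orientations are given as [roll, pitch, yaw] about the fixed x, y, z axes, in that order (R = Rz(yaw) Ry(pitch) Rx(roll)).
In Python, from workcell import state, grab_frame, camera_model, job_done gives the robot as it stands.
- The arm moves only by the shell command python3 -m pendant 'ROWS' [OPENING] [FORCE]. ROWS is rows parted by semicolons, their numbers by spaces, 1 to 8 of them, each of 6 numbers: dx, dy, dz in mm, then a rotation vector rx, ry, rz in degrees; each row shifts and turns the commanded pose from where the row before left it, along the tool's axes as they then stand; what a row does not reach is not made up. A row lasts 1/10 s, in which the tool goes at most 50 mm and 8.59 degrees, less where a joint would pass 70% of its speed; a pose out of reach is approached as far as the arm can. OPENING is the finger opening in mm, set as the command begins (- or left out keeps the last). The fingers move at their own pace and stop on an object; FORCE is the grip in N (left out, the last holds). Time passes only in rows, so rows that do not move let the fingers close. It prints the time, the measured TCP pose, the force, the opening and the grip force at its end.
- state(): the state, without advancing time (a new reading comes with each control period).
- grab_frame(name): name is "side" or "top"; returns the picture (420x560x3 uint8, blue, green, red); there is no depth.
- camera_model(name): a dict with "fx", "fy", "cx", "cy" (pixels), "T" (4x4, takes a point from camera to world coordinates). Camera axes: x right, y up, looking along -z (the intrinsics and any distortion apply to the point x, -y, -z); pixel columns grow to the right and rows downward; lengths in mm; the calibration is good to about 2 mm. A picture is of the moment at which its call begins. camera_model takes no time and is no camera call.
- job_done(): hands the job in; it is judged then, once.
The state is a dict: "time_s": time; "qpos": joint angles; "qvel": joint speeds; "effort": joint torques, N m; "ee_pos": TCP position; "ee_rot": TCP orientation; "force": force on the tool from outside, world axes, zero at the start; "torque": the same for the moment, N m; "gripper_width": finger opening in mm; "gripper_force": force on a finger pad.
Only numpy, scipy, OpenCV 4.12 (cv2) and the standard library are available. Lean on these libraries where they do the work, as an engineer would, in place of code of your own. Each camera call takes 0.05 s, during which the arm holds its last target. There are 200 camera calls.

## Task

The slab roller's gear has to come off for cleaning, so take the spring clip off the end of its axle: pick the steel wedge with the wooden handle out of the tool block and slide it gently down behind the clip's crossbar, flat face against the axle, until the clip spreads and slips off; never force the wedge, and do not touch the clip with the gripper while it is still on the axle. Then stand the wedge upright in its hole in the tool block again and lay the clip in the small white dish. Do not knock against the machine, and leave everything else on the bench as it stands.

Things in the scene. Friction and masses are not known exactly. Their poses are not given: they have to be found in the camera images.
- axle_neck (a point): Centre of the oiled steel neck at the axle's free end, 126 mm above the bench; z up, axle level along y, machine at +y. Neck y -21..21, x -8..5, z -7..7 mm, square on its +x side (flat upright face at x = 5), edges at -x chamfered 5 mm. Round head (20 mm) ends at y -31. Gear (70 mm) from y 38, end plate from y 62, 198 mm high, x -55..55. Fixed; place and yaw vary.
- trough (a point): Middle of the flat steel trough (3 mm above the bench; 94 mm in x, 100 mm in y, 6 mm rim at its far +x end) below and beside the axle; axes as axle_neck. A steel apron slopes down into it from under the axle: the clip, once off, drops there and slides in, and may lie any way up.
- clip: Dark steel spring clip of 6 mm wire, 46 g: two hairpin loops at y = -14 and 14 mm, joined by a crossbar at their backs. Spans x -13..15, y -17..17, z -13..13 mm. On the axle its origin and axes are those of axle_neck: backs at x 12, sprung legs run to -x above and below the neck, their bent tips hooked over the far chamfers.
- crossbar (a point): Middle of the clip's crossbar, a square-edged bar along y, 7.6 mm (x) by 7 mm (z); axes as the clip's. On the axle it is level, at x 12, z -5.5 mm from axle_neck (flat top at z -2), 3.2 mm clear of the neck's side face; open from above between the loops (22 mm wide). Pushed to +x the clip gives at about 4 mm (legs climb onto the neck), comes off at 7 to 14 mm. It takes 6 to 13 N down on the wedge.
- wedge: Steel wedge, wooden handle, 150 mm, 0.13 kg, upright in one of the block's holes (round tools in the others). Origin: middle of the tip's edge in the flat face; z up the tool. Blade y -7..7; flat face x = 0, sloping face towards +x: 3 mm thick at the tip, 18 at z 60, even to z 80. In the block: axes as the block's, tip 10 mm above the bench, handle resting on the block.
- wedge_handle (a point): Middle of the wedge's wooden handle, 34 mm (x) by 20 mm (y) by 70 mm (z): 9 mm to +x and 115 mm up from the tip. Axes as the wedge's.
- tool_block: Fixed wooden block, 70 (x) by 180 (y) by 90 mm high; origin in the middle of its underside. Three through holes, 24 (x) by 20 mm (y), at y -55, 0 and 55 mm, x 0. With the wedge in a hole its origin lies 9 mm to -x of the hole's middle. Round modelling tools, up to 180 mm tall, stand in the other two holes.
- dish: Small white ceramic bowl, loose, 124 mm across the rim, 36 mm high, wall 4 mm; origin in the middle of its underside.
There are look-alikes about, which are no part of the job. What is meant by the clip is not blue or yellow, and is the smaller of those in its own colour.

How it is judged:
By the outcome, as a careful person would: the job done as asked, in the order asked, and still so for the second after the job is handed in, with the robot touching nothing.
It also fails if it takes over 69 s, if anything falls off the work surface, if the arm or the gripper's body presses on something with over 40 N, if the wrist force passes 120 N, or if a joint passes its speed limit or range.

## Working session

There is one attempt and no reset: what is moved stays moved. The work goes in short steps, Python scripts to look and compute and a shell command to move; the robot and the scene stay as the last step left them, time stands still between calls to the robot, and variables do not carry over. Pictures are saved under pics/ and viewed, at most 10 in all, crops included, and the job is handed in when it is done.

```bash
ls; mkdir -p pics
python3 - <<'E'
from workcell import *
import cv2,numpy as np
np.set_printoptions(precision=3,suppress=True)
for n in("side","top"):
    f=grab_frame(n);cv2.imwrite(f"pics/{n}0.png",f);m=camera_model(n);print(n,m)
print(state())
E
```

```text
pics
side {'fx': 475.05605491507384, 'fy': 475.05605491507384, 'cx': 275.50425382939625, 'cy': 210.5883740059759, 'T': array([[ -0.773,   0.337,  -0.537, -12.643],
       [ -0.634,  -0.377,   0.676, 575.582],
       [  0.025,   0.863,   0.505, 612.255],
       [  0.   ,   0.   ,   0.   ,   1.   ]])}
top {'fx': 492.92806624135386, 'fy': 492.92806624135386, 'cx': 275.3106667111354, 'cy': 209.7670774134207, 'T': array([[  0.011,   0.989,  -0.151, 396.254],
       [ -1.   ,   0.01 ,  -0.006, -83.456],
       [ -0.004,   0.151,   0.989, 966.582],
       [  0.   ,   0.   ,   0.   ,   1.   ]])}
{'time_s': 0.1, 'qpos': array([-70.933,  18.347,  89.7  ,   0.001,  72.044,  -1.145]), 'qvel': array([ 0.024, -0.065, -0.111, -0.003,  0.009,  0.012]), 'effort': array([  0.001, -41.333, -23.251,   0.073,   0.042,  -0.   ]), 'ee_pos': array([ 198.522, -539.152,  213.205]), 'ee_rot': array([-179.908,   -0.002,   20.212]), 'force': array([-0.392,  0.738, -0.433]), 'torque': array([-0.053, -0.01 , -0.001]), 'gripper_force': 0.0, 'gripper_width': 90.81623064758976}
```

View pics/side0.png

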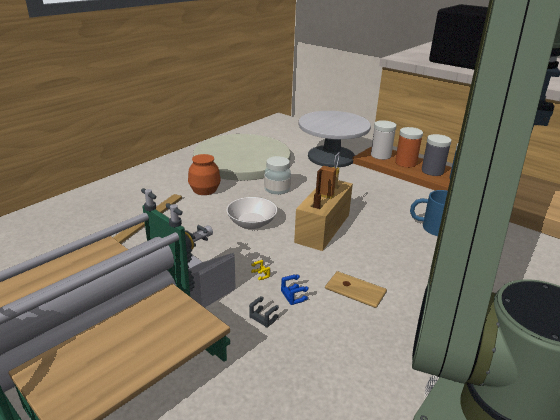

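View pics/top0.png

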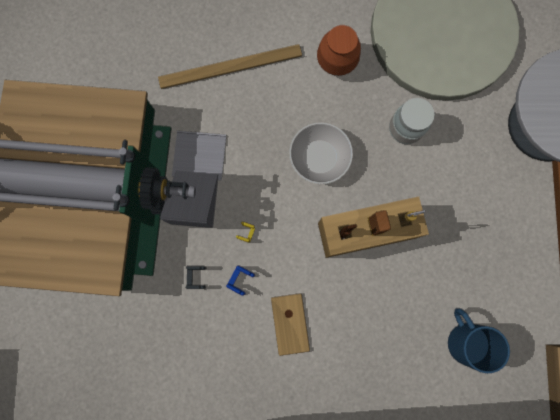

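The side view shows the machine on the left with its axle at about (200,235) and the apron/trough at (215,275). The dish is at (252,213) and the tool block at (325,215). In the top view the axle runs right from (160,190) to (192,191), the trough spans (165–225, 133–225), the dish is at (322,154) and the block at (375,227).

Clip candidates in the top view: dark on the axle (~(178,190)), dark loose (196,277), blue (240,280) and yellow (247,232). I'll check the sizes and the wedge in enlarged crops.

Run:
```python
import cv2,numpy as np
t=cv2.imread("pics/top0.png");s=cv2.imread("pics/side0.png")
R=lambda i,x0,y0,w,h,k:cv2.convertScaleAbs(cv2.resize(i[y0:y0+h,x0:x0+w],None,fx=k,fy=k,interpolation=cv2.INTER_CUBIC),alpha=1.6,beta=15)
a=R(t,140,130,100,75,4) ; b=R(t,315,190,100,75,4)
c=R(s,150,185,100,75,4) ; d=R(s,280,150,100,75,4)
cv2.imwrite("pics/crop1.png",np.vstack([np.hstack([a,b]),np.hstack([c,d])]))
```

```text
(no output)
```

View pics/crop1.png

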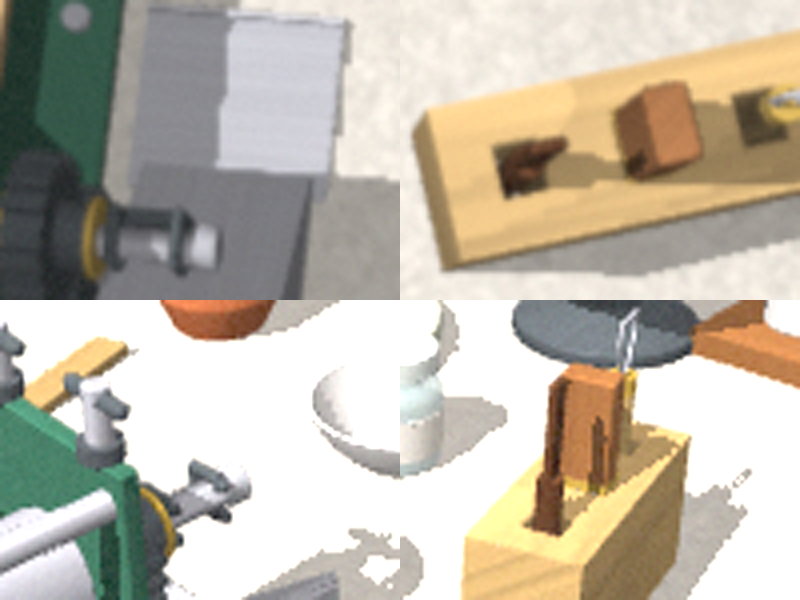

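The crops show the clip on the axle: loops at top-view columns ~168 and ~185, i.e. 17 px, about 28 mm at that height, which fits. The crossbar is on the upper (+x) side at row ~183. That makes it the smaller dark one; the loose dark one is larger. The wedge is in the middle hole, with its rectangular orange handle about 12x20 px at (380,222). The other two holes hold a carved brown tool and a ringed one.

Next I'll measure lines and points.

```bash
cat > h.py <<'E'
import cv2,numpy as np
from workcell import *
np.set_printoptions(precision=1,suppress=True)
def ray(n,p):
    m=camera_model(n);T=m["T"];d=T[:3,:3]@np.array([(p[0]-m["cx"])/m["fx"],-(p[1]-m["cy"])/m["fy"],-1]);return T[:3,3],d
def at(n,p,z):
    o,d=ray(n,p);return o+d*(z-o[2])/d[2]
def proj(n,P):
    m=camera_model(n);q=np.linalg.inv(m["T"])@np.r_[P,1];return np.array([m["cx"]+m["fx"]*q[0]/-q[2],m["cy"]-m["fy"]*q[1]/-q[2]])
def tri(p,q):
    a,d=ray("top",p);b,e=ray("side",q);s=np.linalg.lstsq(np.c_[d,-e],b-a,rcond=None)[0];A=a+d*s[0];B=b+e*s[1];return (A+B)/2,np.linalg.norm(A-B)
E
python3 - <<'E'
from h import *
t=cv2.imread("pics/top0.png");g=cv2.cvtColor(t,6)
L=cv2.createLineSegmentDetector().detect(g)[0][:,0]
def show(x0,y0,x1,y1,z,ml):
    print("region",x0,y0,"z",z)
    for l in L:
        if np.hypot(l[0]-l[2],l[1]-l[3])>ml and x0<min(l[0],l[2]) and max(l[0],l[2])<x1 and y0<min(l[1],l[3]) and max(l[1],l[3])<y1:
            A,B=at("top",l[:2],z),at("top",l[2:],z);d=B-A;print(l,A[:2],B[:2],"len %.0f ang %.1f"%(np.hypot(*d[:2]),np.degrees(np.arctan2(d[1],d[0]))%180))
show(310,190,440,262,90,12)
show(130,110,230,290,3,18)
show(160,180,202,205,133,8)
h=cv2.cvtColor(t,40)
def blob(lo,hi,x0,y0,x1,y1):
    m=np.zeros(g.shape,np.uint8);m[y0:y1,x0:x1]=cv2.inRange(h,np.array(lo),np.array(hi))[y0:y1,x0:x1]
    cs=cv2.findContours(m,0,2)[0];c=max(cs,key=cv2.contourArea);return c
c=blob((0,0,120),(179,40,255),285,118,360,192);(p,r)=cv2.minEnclosingCircle(c);P=at("top",p,36);print("dish",p,r,P,"R",np.linalg.norm(at("top",(p[0]+r,p[1]),36)-P))
c=blob((4,130,110),(13,255,255),365,205,395,240);r=cv2.minAreaRect(c);print("handle",r);b=cv2.boxPoints(r);print([at("top",q,160)[:2] for q in b])
c=blob((14,60,60),(28,255,255),315,190,435,262);r=cv2.minAreaRect(c);print("block",r)
print(h[222,380],h[235,370],h[215,382])
E
```

```text
region 310 190 z 90
[368.1 234.3 341.6 238.8] [ 487.2 -244.5] [ 478.8 -197.1] len 48 ang 100.1
[338.3 225.8 355.8 223.7] [ 502.  -191.5] [ 506.1 -222.9] len 32 ang 97.4
[324.8 256.8 316.9 222.8] [ 446.4 -167.1] [ 506.9 -153.3] len 62 ang 12.8
[354.4 256.8 326.8 257.3] [ 447.  -219.5] [ 445.5 -170.7] len 49 ang 91.8
[416.9 235.3 366.9 235.1] [ 486.4 -331.3] [ 485.8 -242.3] len 89 ang 90.4
[330.6 254.3 426.8 233.8] [ 451.  -177.4] [ 489.2 -349. ] len 176 ang 102.5
[321.6 219.4 329.2 253.2] [ 513.1 -161.7] [ 452.9 -174.9] len 62 ang 12.3
[366.9 257.8 354.4 257.8] [ 445.4 -241.6] [ 445.1 -219.5] len 22 ang 90.9
[375.6 214.4 378.1 230.4] [ 523.3 -258.6] [ 494.4 -262.5] len 29 ang 7.6
[419.4 238.1 350.6 252.9] [ 481.4 -335.6] [ 453.8 -212.8] len 126 ang 102.6
[356.8 209.1 417.  196.1] [ 532.5 -225. ] [ 557.4 -333.8] len 112 ang 102.9
region 130 110 z 3
[220.6 269.7 193.1 269.6] [424.3  26.9] [423.9  80.4] len 53 ang 90.4
[219.4 288.9 186.9 288.4] [387.3  28.3] [387.6  91.2] len 63 ang 89.8
[186.9 265.  220.6 265.7] [432.5  92.9] [432.   27.2] len 66 ang 89.6
[193.1 283.9 219.4 284.7] [396.
[... 998 characters left out ...]
42.9 179.1] len 47 ang 175.5
region 160 180 z 133
[192.7 196.8 193.4 186.8] [544.2  63.5] [561.8  63. ] len 18 ang 178.2
[166.9 180.8 185.7 182.2] [571.9 109.2] [569.8  76.5] len 33 ang 86.3
[181.8 188.5 170.5 187.3] [558.7  82.8] [560.6 102.5] len 20 ang 84.5
dish (322.0, 154.5) 51.97365188598633 [ 647.5 -167.7   36. ] R 100.85648926486351
handle ((384.4999694824219, 226.49996948242188), (4.714951992034912, 9.15255355834961), 56.3099365234375)
[array([ 492.1, -250.4]), array([ 500.6, -263.1]), array([ 494.2, -267.2]), array([ 485.7, -254.5])]
block ((372.64874267578125, 226.3609619140625), (40.788326263427734, 106.30109405517578), 77.90524291992188)
[ 13 153 108] [ 18 115 115] [ 13 155 107]
```

Measured positions:

| Item | Position (mm) | Yaw |
|---|---|---|
| Axle | neck at (557, 95.4), z 126 | ≈ -4.4° |
| Block | centre (504, -256), top edges 69.4 mm apart (70 expected) | 12.6° or 192.6° |
| Dish | centre ≈ (647, -168) | – |

The blade's facing only shows once the wedge is lifted. I'll start by turning while raising.

```bash
python3 -m pendant '0 0 -9 0 0 -8.5;0 0 -9 0 0 -8.5;0 0 -9 0 0 -8.5;0 0 -9 0 0 -8.5;0 0 -9 0 0 -8.5;0 0 -9 0 0 -8.5;0 0 -9 0 0 -8.5;0 0 -9 0 0 -8.5' 85; python3 -m pendant '15 26 0 0 0 -7.2;15 26 0 0 0 -7.2;20 34 0;20 34 0;20 34 0;20 34 0;20 34 0;20 34 0' 2>&1; tail -3 h.py >/dev/null
```

```text
time_s: 0.9
ee_pos: [198.6, -539.3, 285.8]
ee_rot: [-180.0, -0.1, 88.6]
force: [0.6, 0.1, -0.5]
gripper_width: 85.0
gripper_force: 0.0
Traceback (most recent call last):
ValueError: setting an array element with a sequence. The requested array has an inhomogeneous shape after 1 dimensions. The detected shape was (8,) + inhomogeneous part.
```

```bash
python3 -m pendant '20 34 0 0 0 -7;20 34 0 0 0 -7;20 34 0 0 0 0;20 34 0 0 0 0;20 34 0 0 0 0;20 34 0 0 0 0;20 34 0 0 0 0;20 34 0 0 0 0'; python3 -m pendant '0 0 0 0 0 0'
python3 - <<'E'
from h import *
s=state();a=np.radians(s["ee_rot"][2]);d=np.array([504,-256])-s["ee_pos"][:2]
print(s["ee_pos"],s["ee_rot"],"dx,dy tool",d@[np.cos(a),np.sin(a)],d@[np.sin(a),-np.cos(a)])
E
```

```text
time_s: 1.7
ee_pos: [440.2, -335.8, 285.6]
ee_rot: [-180.0, -0.0, 102.2]
force: [0.2, -0.4, -0.1]
gripper_width: 84.7
gripper_force: 0.0
time_s: 1.8
ee_pos: [442.0, -334.1, 285.4]
ee_rot: [179.9, -0.1, 102.5]
force: [-0.8, -0.8, 0.3]
gripper_width: 85.4
gripper_force: 0.0
[ 442.  -334.1  285.4] [179.9  -0.1 102.5] dx,dy tool 62.78409380101259 77.41146973962456
```

```bash
python3 -m pendant '21 26 0 0 0 0;21 26 0 0 0 0;20.8 25.4 0 0 0 0;0 0 0 0 0 0;0 0 30 0 0 0;0 0 30 0 0 0'; python3 -m pendant '0 0 40 0 0 0;0 0 40 0 0 0;0 0 26 0 0 0;0 0 10 0 0 0;0 0 0 0 0 0;0 0 0 0 0 0'; python3 -c "
from h import *
cv2.imwrite('pics/g0.png',np.hstack([grab_frame('top')[150:300,290:440],grab_frame('side')[100:250,250:400]]).repeat(2,0).repeat(2,1))"
```

```text
time_s: 2.4
ee_pos: [501.4, -260.6, 225.8]
ee_rot: [180.0, 0.1, 102.2]
force: [-0.6, -0.8, -0.5]
gripper_width: 84.5
gripper_force: 0.0
time_s: 3.0
ee_pos: [502.3, -260.5, 111.2]
ee_rot: [179.9, 0.1, 102.2]
force: [0.4, -0.2, -0.2]
gripper_width: 84.9
gripper_force: 0.0
```

View pics/g0.png

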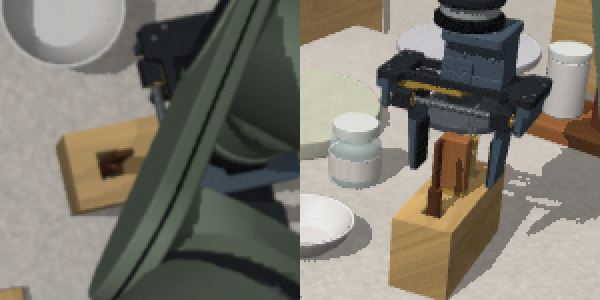

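The left half (top view) shows the arm covering the block. The right half (side view) shows the fingers straddling the orange handle, clear of the neighbouring tools. The fingers are about 4 mm off along the block, so I'll correct that, close and lift.

```bash
python3 -m pendant '4 2.6 1 0 0 -0.4;0 0 0 0 0 0;0 0 0 0 0 0'; python3 -m pendant '0 0 0 0 0 0;0 0 0 0 0 0;0 0 0 0 0 0;0 0 0 0 0 0;0 0 0 0 0 0;0 0 0 0 0 0;0 0 0 0 0 0;0 0 0 0 0 0' 20 40;  python3 -m pendant '0 0 -15 0 0 0;0 0 -25 0 0 0;0 0 -25 0 0 0;0 0 -25 0 0 0;0 0 -25 0 0 0;0 0 0 0 0 0'; python3 -c "
from h import *
a=grab_frame('side');b=a[60:210,240:390];cv2.imwrite('pics/g1.png',cv2.resize(b,None,fx=4,fy=4,interpolation=2))"
```

```text
time_s: 3.4
ee_pos: [503.6, -254.9, 109.4]
ee_rot: [180.0, 0.0, 102.6]
force: [1.0, 0.1, -0.5]
gripper_width: 84.9
gripper_force: 0.0
time_s: 4.2
ee_pos: [503.2, -255.0, 108.9]
ee_rot: [-180.0, -0.0, 102.6]
force: [-0.3, -0.8, 0.1]
gripper_width: 33.6
gripper_force: 40.0
time_s: 4.8
ee_pos: [505.2, -255.9, 227.3]
ee_rot: [179.7, 0.3, 102.6]
force: [0.1, -0.5, -1.3]
gripper_width: 33.7
gripper_force: 40.0
```

View pics/g1.png

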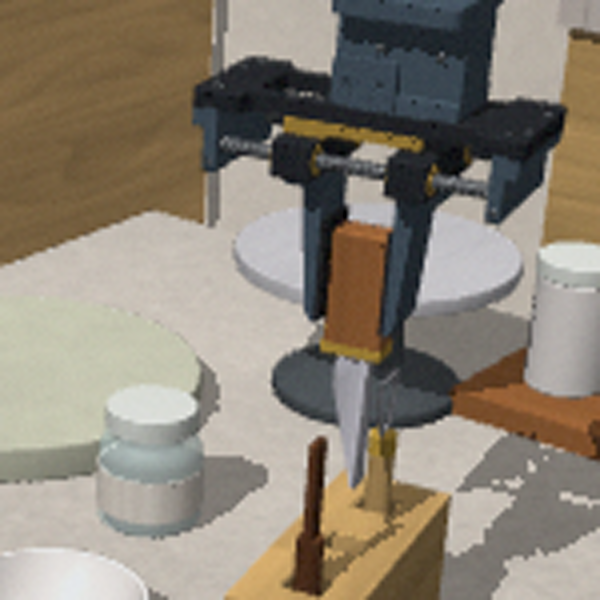

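Blade facing: the right edge runs from (368,360) to (362,488) in the crop, parallel to the handle edges, so it is the flat face. The left edge slopes and faces world +x. So the wedge's x is at yaw 12.6° and the grasp works as it is. Now lift, turn -17° and sweep over to above the axle.

```bash
python3 -m pendant '0 0 -25 0 0 0;0 0 -25 0 0 0;0 0 -25 0 0 8.5;0 0 0 0 0 8.5;30 4 0 0 0 0;40 5 0 0 0 0;40 5 0 0 0 0;40 5 0 0 0 0'; python3 -m pendant '40 5 0 0 0 0;40 5 0 0 0 0;40 5 0 0 0 0;30 4 0 0 0 0;20 2 0 0 0 0;0 0 0 0 0 0;0 0 0 0 0 0'
python3 - <<'E'
from h import *
s=state();a=np.radians(s["ee_rot"][2]);d=np.array([575,95])-s["ee_pos"][:2]
print(s["ee_pos"],s["ee_rot"],"dx,dy tool",d@[np.cos(a),np.sin(a)],d@[np.sin(a),-np.cos(a)])
E
```

```text
time_s: 5.65
ee_pos: [533.2, -105.4, 296.6]
ee_rot: [-179.8, -0.0, 85.6]
force: [-1.0, -0.2, -1.3]
gripper_width: 33.6
gripper_force: 40.0
time_s: 6.35
ee_pos: [567.1, 60.9, 297.1]
ee_rot: [-179.8, 0.1, 85.7]
force: [0.5, -0.4, -2.0]
gripper_width: 33.7
gripper_force: 40.0
[567.1  60.9 297.1] [-179.8    0.1   85.7] dx,dy tool 34.575417263004525 5.292578238098508
```

Tip at ~198. Move over and lower so the tip is ~20 mm above the neck's top, then look.

```bash
python3 -m pendant '20 3 0 0 0 0;14.6 2.3 0 0 0 0;0 0 0 0 0 0;0 0 20 0 0 0;0 0 15 0 0 0;0 0 10 0 0 0;0 0 0 0 0 0;0 0 0 0 0 0'
python3 - <<'E'
from h import *
s=state();p=s["ee_pos"];print(p,s["ee_rot"])
a=grab_frame('side');t=grab_frame('top');cv2.imwrite('pics/s2.png',a);cv2.imwrite('pics/t2.png',t)
e=np.radians(-4.4);ex=np.array([np.cos(e),np.sin(e),0]);ey=np.array([-ex[1],ex[0],0]);ez=np.array([0,0,1.])
O=np.array([557,95.4,126])
tip=p-9*ex-1*ey-98.9*ez
print("tip pred axle frame",(tip-O)@ex,(tip-O)@ey,(tip-O)@ez,"px",proj('side',tip), "neck end head px",proj('side',O-31*ey),"xbar",proj('side',O+12*ex-5.5*ez),"xbar ends",proj('side',O+15*ex-17*ey),proj('side',O+15*ex+17*ey))
k=8;x0,y0=160,170;b=cv2.convertScaleAbs(cv2.resize(a[y0:y0+75,x0:x0+90],None,fx=k,fy=k,interpolation=2),alpha=1.5,beta=10)
cv2.imwrite('pics/g2.png',b)
E
```

```text
time_s: 7.15
ee_pos: [575.9, 94.7, 254.3]
ee_rot: [180.0, 0.0, 85.6]
force: [0.3, -0.1, -0.2]
gripper_width: 34.0
gripper_force: 40.0
[575.9  94.7 254.3] [180.    0.   85.6]
tip pred axle frame 9.884049385246628 -0.28582143075656774 29.40644036412735 px [190.8 220.1] neck end head px [208.1 229.5] xbar [191.2 235.7] xbar ends [197.2 229.2] [182.5 236.1]
```

View pics/g2.png

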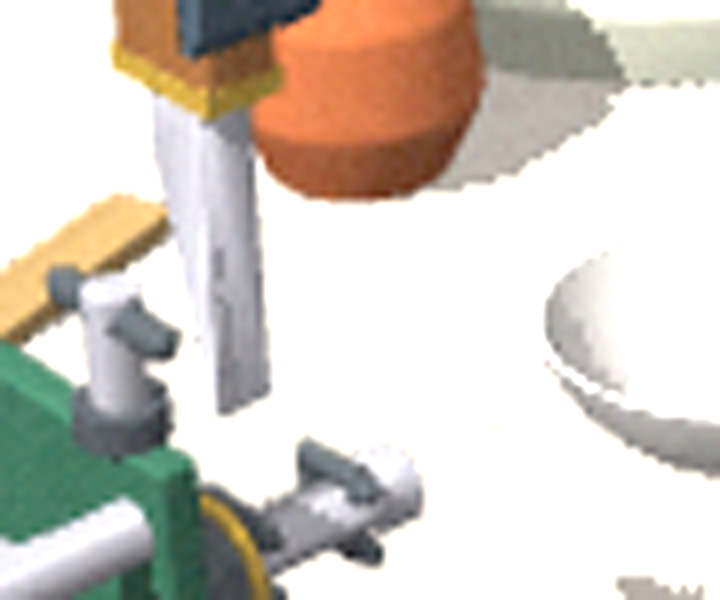

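The wedge tip is at crop (245,401), which is pixel (190.6,220.1); the prediction was (190.8,220.1), so the tool geometry holds. The head sits near crop (395,485), close to its prediction. Now lower beside the neck, above the crossbar, then feel for the flat face.

```bash
python3 -m pendant '0 0 8 0 0 0;0 0 8 0 0 0;0 0 4 0 0 0;0 0 2 0 0 0;0 0 2 0 0 0;0 0 2 0 0 0;0 0 0 0 0 0;0 0 0 0 0 0'; python3 -m pendant '0 -1 0 0 0 0;0 -1 0 0 0 0;0 -0.7 0 0 0 0;0 0 0 0 0 0;0 0 0 0 0 0'
```

```text
time_s: 8.05
ee_pos: [575.8, 95.1, 228.1]
ee_rot: [180.0, 0.0, 85.6]
force: [0.2, -0.3, -2.2]
gripper_width: 34.2
gripper_force: 40.0
time_s: 8.55
ee_pos: [573.0, 95.3, 228.0]
ee_rot: [180.0, 0.0, 85.6]
force: [-1.0, -0.3, -2.1]
gripper_width: 33.8
gripper_force: 40.0
```

```bash
for i in 1 2; do python3 -m pendant '0 -0.6 0 0 0 0;0 0 0 0 0 0;0 0 0 0 0 0' | grep -E 'pos|^force'; done; for i in 1; do python3 -m pendant '0 -0.4 0 0 0 0;0 0 0 0 0 0;0 0 0 0 0 0' | grep -E 'pos|^force'; done
```

```text
ee_pos: [572.4, 95.4, 227.9]
force: [2.1, 0.2, -1.0]
ee_pos: [571.8, 95.4, 227.9]
force: [0.3, -0.5, -1.3]
ee_pos: [571.4, 95.4, 227.9]
force: [-0.6, 0.1, -1.7]
```

```bash
for i in 1 2 3 4; do python3 -m pendant '0 -0.4 0 0 0 0;0 0 0 0 0 0;0 0 0 0 0 0' | grep -E 'pos|^force'; done
```

```text
ee_pos: [571.0, 95.5, 227.9]
force: [-0.3, -0.7, -2.1]
ee_pos: [570.6, 95.5, 227.9]
force: [0.1, 0.3, -2.0]
ee_pos: [570.2, 95.5, 227.9]
force: [-0.8, 0.5, -1.7]
ee_pos: [569.8, 95.5, 228.0]
force: [0.2, -0.4, -1.5]
```

```bash
for i in 1 2 3 4; do python3 -m pendant '0 -0.4 0 0 0 0;0 0 0 0 0 0;0 0 0 0 0 0' | grep -E 'pos|^force'; python3 -c "
from workcell import state
print(state()['torque'])"; done
```

```text
ee_pos: [569.4, 95.6, 228.0]
force: [0.7, -0.1, -2.1]
[-0.05045702 -0.0901844  -0.00562752]
ee_pos: [569.2, 95.6, 228.0]
force: [1.2, 0.3, -2.2]
[-0.05216839 -0.286085    0.00250432]
ee_pos: [569.1, 95.6, 228.1]
force: [2.3, -1.2, -1.6]
[-0.02920558 -0.74497199  0.00761757]
ee_pos: [569.0, 95.6, 228.1]
force: [3.9, -0.2, -3.1]
[-0.15508619 -1.27223187 -0.02217183]
```

Contact with the neck's flat face shows at TCP x ≈ 569.3: the moment rises and force reaches 3.9 N. I'll ease off to light contact and feel downward.

```bash
cat > f.py <<'E'
from workcell import state
s=state();print(s['time_s'],s['ee_pos'].round(1),s['ee_rot'].round(1),s['force'].round(1),s['torque'].round(2))
E
python3 -m pendant '0 0.6 0 0 0 0;0 0 0 0 0 0' >/dev/null; python3 f.py; for i in 1 2 3 4 5; do python3 -m pendant '0 0 1 0 0 0;0 0 0 0 0 0'>/dev/null; python3 f.py; done
```

```text
12.05 [569.1  95.6 228.1] [180.    0.   85.6] [ 3.6  0.2 -2.4] [-0.15 -1.1  -0.03]
12.25 [569.1  95.7 227.1] [179.9  -0.   85.6] [ 3.  -0.2 -0.2] [-0.11 -1.15 -0.01]
12.45 [569.1  95.7 226. ] [179.9  -0.   85.6] [ 4.1  0.3 -0.9] [-0.06 -1.32  0.04]
12.65 [569.1  95.6 224.9] [180.    0.   85.6] [ 4.5  0.3 -0.4] [-0.07 -1.44  0.  ]
12.85 [569.1  95.6 223.9] [180.    0.   85.6] [ 4.4 -0.5 -0.8] [-0.1  -1.51 -0.01]
13.05 [569.1  95.6 222.9] [180.    0.   85.6] [ 6.4 -0.8 -1.3] [-0.14 -1.6   0.02]
```

```bash
python3 -m pendant '0 0.5 0 0 0 0;0 0 0 0 0 0' >/dev/null; python3 f.py; for i in 1 2 3 4 5; do python3 -m pendant '0 0 1 0 0 0;0 0 0 0 0 0'>/dev/null; python3 f.py; done
```

```text
13.25 [569.2  95.6 222.9] [-180.     0.    85.6] [ 4.3  0.4 -1.2] [-0.04 -1.36 -0.05]
13.45 [569.2  95.6 221.7] [-180.     0.    85.6] [ 4.9 -0.8 -1.8] [-0.09 -1.36 -0.  ]
13.65 [569.2  95.6 220.8] [-180.     0.    85.6] [ 3.5 -0.6 -0.9] [-0.04 -1.27 -0.02]
13.85 [569.2  95.6 219.9] [-180.     0.    85.6] [ 4.  -0.   0.5] [-0.06 -1.19  0.02]
14.05 [569.2  95.6 219. ] [-180.     0.    85.6] [ 4.1 -0.1  2.1] [-0.07 -1.11 -0.02]
14.25 [569.2  95.6 218. ] [-180.     0.    85.6] [ 3.9 -0.6  1.7] [-0.05 -1.1  -0.02]
```

```bash
for i in 1 2 3 4 5; do python3 -m pendant '0 0 1 0 0 0;0 0 1 0 0 0;0 0 0 0 0 0'>/dev/null; python3 f.py; done
```

```text
14.55 [569.2  95.6 215.9] [-180.     0.    85.6] [3.2 0.4 1.4] [-0.09 -0.98  0.  ]
14.85 [569.2  95.6 213.9] [-180.     0.    85.6] [3.3 0.4 3.8] [-0.09 -0.84 -0.09]
15.15 [569.2  95.6 212.1] [180.   -0.   85.6] [3.6 1.1 5.2] [ 0.   -0.73 -0.03]
15.45 [569.2  95.6 210.3] [180.   -0.   85.6] [ 2.7 -1.   5.9] [-0.08 -0.66  0.03]
15.75 [569.2  95.7 208.5] [180.   -0.   85.6] [2.4 0.5 6.6] [-0.06 -0.62 -0.02]
```

```bash
for i in 1 2 3 4 5; do python3 -m pendant '0 0 1.2 0 0 0;0 0 1.2 0 0 0;0 0 0 0 0 0'>/dev/null; python3 f.py; done
```

```text
16.05 [569.2  95.7 206.2] [180.   -0.   85.6] [ 2.  -0.5  7.5] [-0.03 -0.6  -0.02]
16.35 [569.2  95.7 204. ] [180.   -0.   85.6] [ 2.5 -0.5  7.9] [-0.07 -0.47  0.01]
16.65 [569.2  95.7 201.6] [180.   -0.   85.6] [2.4 0.2 8. ] [ 0.01 -0.51 -0.03]
16.95 [569.2  95.7 198.8] [180.   -0.   85.6] [ 3.2 -0.3  1. ] [-0.07 -0.89 -0.05]
17.25 [569.3  95.2 194.9] [-1.80e+02  1.00e-01  8.56e+01] [ 4.2 -1.7 -3.1] [-0.37 -1.26  0.01]
```

```bash
for i in 1 2 3 ; do python3 -m pendant '0 0 1.2 0 0 0;0 0 1.2 0 0 0;0 0 0 0 0 0'>/dev/null; python3 f.py; done
```

```text
17.55 [569.3  95.4 193.3] [-180.     0.    85.6] [ 4.  -1.3 -0.6] [-0.43 -1.14 -0.05]
17.85 [569.3  95.7 191.1] [180.   -0.   85.6] [ 3.6 -0.7  0.1] [-0.27 -1.07 -0.04]
18.15 [569.3  95.8 188.4] [-180.    -0.    85.6] [ 4.2 -0.9 -0.8] [-0.09 -1.06 -0.04]
```

The downward force rose to 8 N and then fell to zero, so the clip has probably slipped off. Check.

Run:
```python
from h import *
a=grab_frame('side');t=grab_frame('top');cv2.imwrite('pics/s3.png',a)
c=lambda i,x0,y0,w,h:cv2.convertScaleAbs(cv2.resize(i[y0:y0+h,x0:x0+w],None,fx=5,fy=5,interpolation=2),alpha=1.5,beta=10)
cv2.imwrite('pics/g3.png',np.hstack([c(a,160,195,80,110),c(t,160,120,80,110)]))
```

```text
(no output)
```

View pics/g3.png

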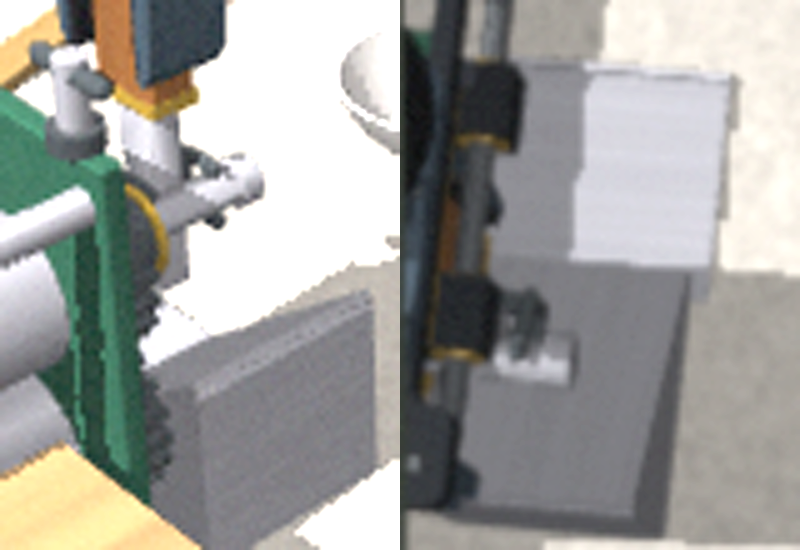

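In the side crop the clip is still around the neck, its outer loop at (200–225, 150–225). In the top crop the loop at (520,310) has shifted to +x. It is partly off, so I'll keep lowering gently.

```bash
for i in 1 2 3 4 5; do python3 -m pendant '0 0 1 0 0 0;0 0 1 0 0 0;0 0 0 0 0 0'>/dev/null; python3 f.py; done; python3 -c "
from h import *
cv2.imwrite('pics/t4.png',grab_frame('top'));cv2.imwrite('pics/s4.png',grab_frame('side'))
d=cv2.absdiff(cv2.imread('pics/s4.png'),cv2.imread('pics/s3.png')).max(2)[225:300,160:240];print((d>40).sum())"
```

```text
18.55 [569.2  95.6 186.4] [-180.     0.    85.6] [ 4.7 -0.  -2.1] [ 0.   -1.13  0.03]
18.85 [569.2  95.6 184.7] [-180.     0.    85.6] [ 3.9 -0.9  0. ] [-0.03 -1.04 -0.07]
19.15 [569.3  95.6 182.6] [-180.     0.    85.6] [ 3.7 -0.  -0.1] [-0.   -1.01 -0.04]
19.45 [569.3  95.6 180.5] [-180.     0.    85.6] [ 3.9 -0.3 -0. ] [-0.01 -0.91  0.  ]
19.75 [569.3  95.5 178.5] [-180.     0.    85.6] [ 3.7  0.  -0. ] [-0.01 -1.04 -0.01]
67
```

```bash
for i in 1 2 3 4; do python3 -m pendant '0 0 1 0 0 0;0 0 1 0 0 0;0 0 0 0 0 0'>/dev/null; python3 f.py; done
python3 - <<'E'
from h import *
a=grab_frame('side');t=grab_frame('top');cv2.imwrite('pics/s5.png',a)
c=lambda i,x0,y0,w,h:cv2.convertScaleAbs(cv2.resize(i[y0:y0+h,x0:x0+w],None,fx=7,fy=7,interpolation=2),alpha=1.7,beta=15)
cv2.imwrite('pics/g4.png',np.hstack([c(a,175,205,57,80),c(t,165,125,57,80)]))
E
```

```text
20.15 [569.3  95.6 176.7] [-180.     0.    85.6] [ 3.3 -0.3 -1.4] [-0.1  -0.91 -0.03]
20.45 [569.3  95.6 174.4] [-180.     0.    85.6] [ 4.1 -0.4 -1.3] [-0.06 -1.   -0.01]
20.75 [569.2  95.5 172.5] [-180.     0.    85.6] [ 3.3  0.5 -1.8] [-0.04 -1.02  0.01]
21.05 [569.3  95.4 170.6] [-180.     0.    85.6] [ 4.  -1.6 -0.1] [-0.23 -0.92 -0.05]
```

View pics/g4.png

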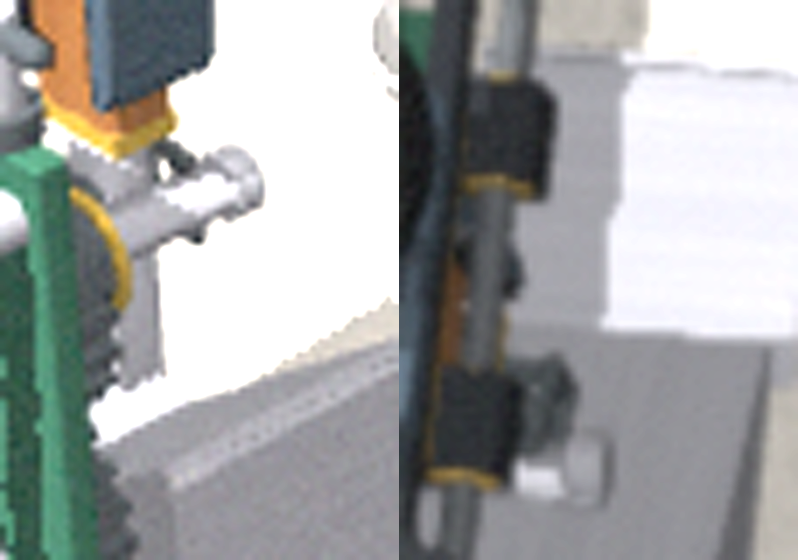

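The clip has moved further to +x: in the top crop its loop is at (545,400), and only the leg ends still pinch the neck. The displacement is about 13 mm, so a few more millimetres down should release it.

```bash
for i in 1 2 3 4; do python3 -m pendant '0 0 0.8 0 0 0;0 0 0.8 0 0 0;0 0 0 0 0 0'>/dev/null; python3 f.py; done
python3 - <<'E'
from h import *
a=grab_frame('side');t=grab_frame('top');cv2.imwrite('pics/s6.png',a);cv2.imwrite('pics/t6.png',t)
old=cv2.imread('pics/top0.png')
h=cv2.cvtColor(t,40)
# dark pixels in trough/apron area
for (x0,y0,x1,y1) in [(196,130,226,175),(182,172,210,190)]:
    m=h[y0:y1,x0:x1,2]<75;ys,xs=np.nonzero(m);print(m.sum(),xs.mean()+x0 if m.any() else 0,ys.mean()+y0 if m.any() else 0)
for r in range(165,200,1): print(''.join('%4d'%v for v in h[r,176:204,2]))
E
```

```text
21.45 [569.3  95.5 169.1] [-180.     0.    85.6] [ 2.7 -0.6  0.7] [-0.28 -0.81  0.02]
21.75 [569.2  95.6 167.3] [-180.     0.    85.6] [ 3.9 -1.3 -0.7] [-0.26 -0.89 -0.03]
22.05 [569.3  95.8 165.6] [-180.    -0.    85.6] [ 3.6  0.1 -2.1] [-0.05 -0.92  0.02]
22.35 [569.3  95.7 164.2] [-180.    -0.    85.6] [ 3.7 -0.5 -1.4] [-0.06 -0.91 -0.  ]
0 0 0
44 186.0 186.0681818181818
  36  45  49  45  35  23  32  56  90  93  93  92  94  93  93  93  93  93 109 140 142 143 144 144 143 143 144 143
  39  45  49  43  36  21  33  61  90  93  93  94  93  93  93  94  94  94 109 141 145 145 145 145 144 144 144 144
  40  45  49  42  34  24  43  80  91  92  93  92  91  91  92  92  92  93 107 139 143 144 144 144 144 145 144 144
  40  48  48  43  41  48  61  89  91  92  92  90  91  92  91  90  91  92 106 139 141 141 141 141 142 142 143 143
  41  49  52  41  52  78  85  91  92  92  92  91  91  91  91  91  91  94 109 137 141 140 140 140 140 141 142 141
  39  48  49  42  53  82  89  90  93  93  92  91  93  93  92  92  95 103 128 140 141 142 142 141 141 141 140 142
  43  51  47  39  49  73  82  84  85  85  86 
[... 2531 characters left out ...]
80  80  81  81  81  81
  59  58  60  54  27  36  78 108 101  85  83  81  78  83  83  85  86  80  60  65  79  81  81  80  80  81  80  81
  44  50  63  62  46  48  74  97  99  97  90  79  75  76  78  79  80  75  62  72  79  80  80  80  79  81  82  82
  42  51  70  73  72  70  77  85  87  89  83  70  69  70  72  74  74  71  64  78  80  81  80  80  81  82  83  81
  42  58  77  80  80  79  79  80  81  82  79  75  74  71  71  69  71  72  69  80  80  80  79  79  80  83  82  81
  42  60  79  81  80  80  79  81  82  81  78  79  78  76  77  76  77  77  78  81  80  81  79  81  80  81  81  81
  47  66  79  81  81  81  80  81  81  81  79  80  80  80  78  79  81  81  81  80  80  79  79  79  81  80  81  82
```

The clip's loop beside the neck is gone from the top view (plain apron there now), so it has dropped. I'll withdraw the wedge straight up, check, and carry it back.

```bash
python3 -m pendant '0 1 0 0 0 0;0 0 -5 0 0 0;0 0 -15 0 0 0;0 0 -20 0 0 0;0 0 -30 0 0 0;0 0 -35 0 0 0;0 0 -35 0 0 0'; python3 -m pendant '-35 -5 0 0 0 0;-40 -5 0 0 0 0;-40 -5 0 0 0 0;-40 -5 0 0 0 0;-40 -5 0 0 0 0;-40 -5 0 0 0 0;-40 -5 0 0 0 0;-30 -4 0 0 0 -8'
python3 - <<'E'
from h import *
a=grab_frame('side');t=grab_frame('top');cv2.imwrite('pics/s7.png',a);cv2.imwrite('pics/t7.png',t);python=0
s=state();a_=np.radians(102.6);d=np.array([503.2,-255.0])-s["ee_pos"][:2]
print(s["ee_pos"],s["ee_rot"],"at yaw102.6 dx,dy tool",d@[np.cos(a_),np.sin(a_)],d@[np.sin(a_),-np.cos(a_)])
c=lambda i,x0,y0,w,h,k:cv2.convertScaleAbs(cv2.resize(i[y0:y0+h,x0:x0+w],None,fx=k,fy=k,interpolation=2),alpha=1.7,beta=15)
cv2.imwrite('pics/g5.png',np.hstack([c(t,150,120,80,110,5),c(a,170,200,80,110,5)]))
E
```

```text
time_s: 23.15
ee_pos: [568.4, 95.4, 305.2]
ee_rot: [-179.7, 0.0, 85.6]
force: [0.6, -0.9, -1.8]
gripper_width: 33.7
gripper_force: 40.0
time_s: 23.95
ee_pos: [505.9, -207.0, 304.1]
ee_rot: [-179.8, -0.1, 93.7]
force: [-0.1, -0.4, -1.0]
gripper_width: 34.0
gripper_force: 40.0
[ 505.8 -208.3  303.9] [-179.8   -0.    93.5] at yaw102.6 dx,dy tool -45.04200570298104 -12.692329563615026
```

View pics/g5.png

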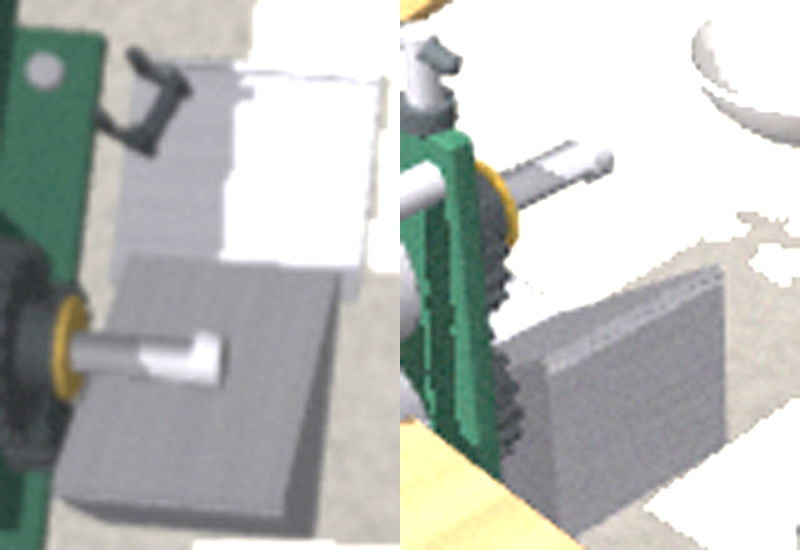

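The neck is bare, and the clip lies in the trough at top-crop (145,105), pixel (179,141). Its crossbar is on the right, its legs point up-left, and it stands 26 mm tall with its width across image-vertical. Next, return the wedge.

```bash
python3 -m pendant '-15 -4 0 0 0 -8.5;-15 -4 0 0 0 -0.6;-15 -4.4 0 0 0 0;0 0 0 0 0 0;0 0 0 0 0 0;0 0 0 0 0 0'
python3 - <<'E'
from h import *
s=state();a_=np.radians(s["ee_rot"][2]);d=np.array([503.4,-255.0])-s["ee_pos"][:2]
print(s["ee_pos"],s["ee_rot"],"dx,dy tool",d@[np.cos(a_),np.sin(a_)],d@[np.sin(a_),-np.cos(a_)])
t=cv2.imread('pics/t7.png');h=cv2.cvtColor(t,40)
m=np.zeros(h.shape[:2],np.uint8);m[126:156,168:192]=(h[126:156,168:192,2]<70)*255
n,l,st,ce=cv2.connectedComponentsWithStats(m);i=1+np.argmax(st[1:,4]);print(st[i],ce[i])
r=cv2.minAreaRect(cv2.findContours((l==i).astype(np.uint8),0,2)[0][0]);print(r)
b=cv2.boxPoints(r)
e=np.radians(-4.4);ex=np.array([np.cos(e),np.sin(e)]);ey=np.array([-ex[1],ex[0]])
for q in [*b,r[0]]: P=at('top',q,18);w=P[:2]-[557,95.4];print(q,P,"axle",w@ex,w@ey)
for rr in range(126,156): print(rr,''.join('%4d'%v for v in h[rr,164:194,2]))
E
```

```text
time_s: 24.65
ee_pos: [503.2, -251.1, 304.3]
ee_rot: [-180.0, -0.1, 102.7]
force: [0.9, 0.0, -1.4]
gripper_width: 34.2
gripper_force: 40.0
[ 503.2 -251.1  304.3] [-180.    -0.1  102.7] dx,dy tool -3.8951740797261394 -0.6778726177202827
[168 127  20  26 204] [176.6 139.9]
((177.5, 139.5), (25.0, 19.0), 90.0)
[168. 127.] [705.9 138.3  18. ] axle 145.21615238150008 54.221021411048625
[187. 127.] [706.3 100.3  18. ] axle 148.49744563351229 16.342799386319598
[187. 152.] [654.9  98.3  18. ] axle 97.33863081953687 10.447290500100408
[168. 152.] [654.5 136.1  18. ] axle 94.07503569381507 48.026213999342744
(177.5, 139.5) [680.3 118.3  18. ] axle 121.18084075187515 32.245866729386194
126   73  72  69  77  78  84  93 111 113 113 113 114 113 112 112 111 112 114 115 114 115 113 111 112 110 110 113 114 113 113
127   59  59  57  60  62  62  68  91 111 112 110 112 112 112 113 111 110 111 113 115 112 111 110 113 113 113 115 112 111 113
128   58  57  57  58  57  55  51  76 111 113 113 112 110 111 112 112 109 110 110 112 113 112 112 113 113 113 114 113 111 113
129   56  58  57  60  55  53  47  73 112
[... 2634 characters left out ...]
 92  83  67  46  36  42  70  97 101 101 101 100 101 102 102 102 101 102 102
151   58  58  56  48  64 107 111 112 112 111 106  99  96  90  84  69  68  88  98  99 100  99 100  99 101 100 101 101 101 100
152   59  58  55  46  69 106 110 110 112 111 105 100  99 100  98  94  93  98 100 100  99 100  99 100 100 100  98  97  99  98
153   58  58  54  46  71 106 110 110 112 111 104 102 100 101 101 100  99 100 100 100 100  99  98 100  99  99 100 100  99  99
154   58  57  54  50  77 107 112 112 114 110 102 101 100 100 101 101  99  99 100 100 100 100  99 100  99  99  99  99 100 100
155   57  57  53  54  87 109 111 114 115 112 103 100 100  99 100 100 101 100 100 101  99 100 100 100 100 100 101  99 100 100
```

Clip corners in the top view are: crossbar ends (186.5,137) and (179,150.5), leg tips (176,130) and (168.5,143). That puts its centre at about (680,118), i.e. axle frame (121,32), standing 26 mm tall. A vertical grasp there would bring the gripper body too close to the gear and end plate, so I'll lean the tool away from the machine. First the wedge goes down into its hole.

```bash
python3 -m pendant '-3.9 0.7 0 0 0 0;0 0 30 0 0 0;0 0 35 0 0 0;0 0 25 0 0 0;0 0 10 0 0 0;0 0 0 0 0 0;0 0 0 0 0 0'; python3 f.py; python3 -m pendant '0 0 5 0 0 0;0 0 5 0 0 0;0 0 5 0 0 0;0 0 5 0 0 0;0 0 0 0 0 0'>/dev/null;python3 f.py; python3 -c "
from h import *
cv2.imwrite('pics/s8.png',grab_frame('side'))"
```

```text
time_s: 25.35
ee_pos: [505.7, -255.9, 205.7]
ee_rot: [179.9, 0.1, 102.7]
force: [-0.2, -1.3, -0.5]
gripper_width: 33.7
gripper_force: 40.0
25.35 [ 505.7 -255.9  205.7] [1.799e+02 1.000e-01 1.027e+02] [-0.2 -1.3 -0.5] [-0.05 -0.12 -0.01]
25.85 [ 504.3 -255.4  183.4] [-1.799e+02 -1.000e-01  1.027e+02] [-0.4 -0.4 -1.9] [-0.02 -0.12  0.03]
```

```bash
python3 -m pendant '0 -0.8 0 0 0 0;0 0 8 0 0 0;0 0 8 0 0 0;0 0 8 0 0 0;0 0 0 0 0 0'>/dev/null;python3 f.py;python3 -m pendant '0 0 8 0 0 0;0 0 8 0 0 0;0 0 8 0 0 0;0 0 0 0 0 0'>/dev/null;python3 f.py; python3 -m pendant '0 0 8 0 0 0;0 0 8 0 0 0;0 0 5 0 0 0;0 0 0 0 0 0'>/dev/null;python3 f.py
```

```text
26.4 [ 503.1 -255.3  158.6] [-1.799e+02 -1.000e-01  1.027e+02] [-0.6 -0.3 -2.2] [-0.01 -0.09  0.05]
26.8 [ 503.1 -255.3  134.8] [-1.799e+02 -1.000e-01  1.027e+02] [ 0.2  0.1 -1.5] [-0.   -0.09 -0.02]
27.2 [ 503.5 -255.5  114.3] [-1.799e+02 -1.000e-01  1.027e+02] [ 0.4  0.2 -2.4] [ 0.01 -0.1  -0.08]
```

```bash
python3 -m pendant '0 0 2 0 0 0;0 0 1.5 0 0 0;0 0 0 0 0 0;0 0 0 0 0 0'>/dev/null;python3 f.py;python3 -m pendant '0 0 0.7 0 0 0;0 0 0 0 0 0;0 0 0 0 0 0'>/dev/null;python3 f.py;python3 -m pendant '0 0 0.7 0 0 0;0 0 0 0 0 0;0 0 0 0 0 0'>/dev/null;python3 f.py
```

```text
27.6 [ 504.2 -255.9  112.1] [180.    0.  102.7] [-1.1  0.6 -1.6] [ 0.01 -0.07  0.02]
27.9 [ 504.  -255.8  111.2] [180.    0.  102.7] [-0.3 -0.8 -2.1] [-0.04 -0.11 -0.  ]
28.2 [ 504.  -255.8  110.4] [-180.     0.   102.7] [ 0.5  0.2 -1.5] [ 0.01 -0.11 -0.  ]
```

```bash
for i in 1 2 3; do python3 -m pendant '0 0 0.7 0 0 0;0 0 0 0 0 0'>/dev/null;python3 f.py;done
```

```text
28.4 [ 504.  -255.8  109.7] [-180.    -0.   102.7] [ 0.7 -0.5 -1.7] [ 0.   -0.15  0.05]
28.6 [ 504.  -255.8  109. ] [-180.     0.   102.7] [-0.5 -0.2 -1.5] [-0.04 -0.1   0.09]
28.8 [ 504.  -255.8  108.9] [180.    0.  102.7] [-1.4  0.6  3. ] [ 0.15  0.15 -0.03]
```

Force shows the handle resting at the same height as at pick-up (108.9). Release, retreat, and travel to the clip.

```bash
python3 -m pendant '0 0 0 0 0 0;0 0 0 0 0 0;0 0 0 0 0 0;0 0 0 0 0 0' 70; python3 -m pendant '0 0 -20 0 0 0;0 0 -30 0 0 0;0 0 -40 0 0 0;0 0 -40 0 0 0;0 0 -40 0 0 0;0 0 -10 0 0 7.4;10 0 0 0 0 7.4;20 5 0 0 0 7.4'; python3 -m pendant '40 13 0 0 0 0;40 13 0 0 0 0;40 13 0 0 0 0;40 13 0 0 0 0;40 13 0 0 0 0;40 13 0 0 0 0;30 12 0 0 0 0;0 0 0 0 0 0' 62; python3 -c "
from h import *
s=state();a=np.radians(80.6);d=np.array([670,58])-s['ee_pos'][:2]
print(d@[np.cos(a),np.sin(a)],d@[np.sin(a),-np.cos(a)])
cv2.imwrite('pics/s9.png',grab_frame('side'));cv2.imwrite('pics/t9.png',grab_frame('top'))"
```

```text
time_s: 29.2
ee_pos: [504.1, -255.8, 108.3]
ee_rot: [180.0, 0.0, 102.7]
force: [0.3, 0.1, -0.2]
gripper_width: 62.8
gripper_force: 0.0
time_s: 30.0
ee_pos: [508.6, -226.7, 288.9]
ee_rot: [179.9, 0.1, 80.1]
force: [1.0, 0.1, -0.5]
gripper_width: 70.4
gripper_force: 0.0
time_s: 30.8
ee_pos: [643.6, 29.2, 287.2]
ee_rot: [-180.0, -0.1, 80.8]
force: [0.6, -0.7, -0.0]
gripper_width: 61.8
gripper_force: 0.0
32.70208913772206 21.375470571238807
```

```bash
python3 -m pendant '16 11 0 0 0 0;16 10 0 0 0 0;0 0 0 0 7 0;0 0 0 0 7 0;0 0 0 0 7 0;0 0 0 0 7 0;0 0 0 0 0 0;0 0 0 0 0 0'
cat > tgt.py <<'E'
import sys
from h import *
from scipy.spatial.transform import Rotation as R
s=state();r=R.from_euler('xyz',s['ee_rot'],degrees=True).as_matrix()
P=np.array([float(v) for v in sys.argv[1:4]])
print(s['time_s'],s['ee_pos'],s['ee_rot'],'toolx',r[:,0].round(2),'toolz',r[:,2].round(2),'tool delta',r.T@(P-s['ee_pos']))
E
python3 tgt.py 680 114 20
```

```text
time_s: 31.7
ee_pos: [667.7, 51.9, 288.4]
ee_rot: [-180.0, -27.9, 80.4]
force: [0.0, 0.3, 0.5]
gripper_width: 62.2
gripper_force: 0.0
31.7 [667.7  51.9 288.4] [-180.   -27.9   80.4] toolx [0.1 0.9 0.5] toolz [ 0.1  0.5 -0.9] tool delta [-69.5   1.8 266.8]
```

```bash
python3 -m pendant '-35 1 0 0 0 0;-34.5 0.8 0 0 0 0;0 0 35 0 0 0;0 0 40 0 0 0;0 0 40 0 0 0;0 0 40 0 0 0;0 0 30 0 0 0;0 0 20 0 0 0' >/dev/null; python3 -m pendant '0 0 20 0 0 0;0 0 0 0 0 0;0 0 0 0 0 0' >/dev/null; python3 tgt.py 680 114 20; python3 f.py;python3 -c "
from h import *
cv2.imwrite('pics/s10.png',grab_frame('side'));cv2.imwrite('pics/t10.png',grab_frame('top'))"
```

```text
32.8 [677.6  97.9  57.9] [179.9 -28.   80.7] toolx [0.1 0.9 0.5] toolz [ 0.1  0.5 -0.9] tool delta [-3.3 -0.3 41.1]
32.8 [677.6  97.9  57.9] [179.9 -28.   80.7] [0.4 0.7 0.5] [-0.3  -0.08 -0.06]
```

```bash
python3 -m pendant '-1.5 0 12 0 0 0;-1.8 0 10 0 0 0;0 0 8 0 0 0;0 0 0 0 0 0' >/dev/null; python3 f.py; python3 -m pendant '0 0 5 0 0 0;0 0 3 0 0 0;0 0 3 0 0 0;0 0 0 0 0 0;0 0 0 0 0 0' >/dev/null; python3 tgt.py 680 114 20; python3 f.py
python3 - <<'E'
from h import *
a=grab_frame('side');t=grab_frame('top');cv2.imwrite('pics/s11.png',a);cv2.imwrite('pics/t11.png',t)
c=lambda i,x0,y0,w,h,k:cv2.convertScaleAbs(cv2.resize(i[y0:y0+h,x0:x0+w],None,fx=k,fy=k,interpolation=2),alpha=1.7,beta=15)
cv2.imwrite('pics/g6.png',np.hstack([c(t,150,110,80,110,5),c(a,170,190,80,110,5)]))
E
```

```text
33.3 [677.9 108.4  27.2] [-179.8  -28.    80.4] [ 0.   0.  -0.4] [-0.24 -0.09 -0.06]
33.8 [680.  113.   19.4] [180.  -28.   80.5] toolx [0.1 0.9 0.5] toolz [ 0.1  0.5 -0.9] tool delta [ 1.2 -0.1 -0.1]
33.8 [680.  113.   19.4] [180.  -28.   80.5] [-0.5  0.3  0.4] [-0.29 -0.07  0.04]
```

View pics/g6.png

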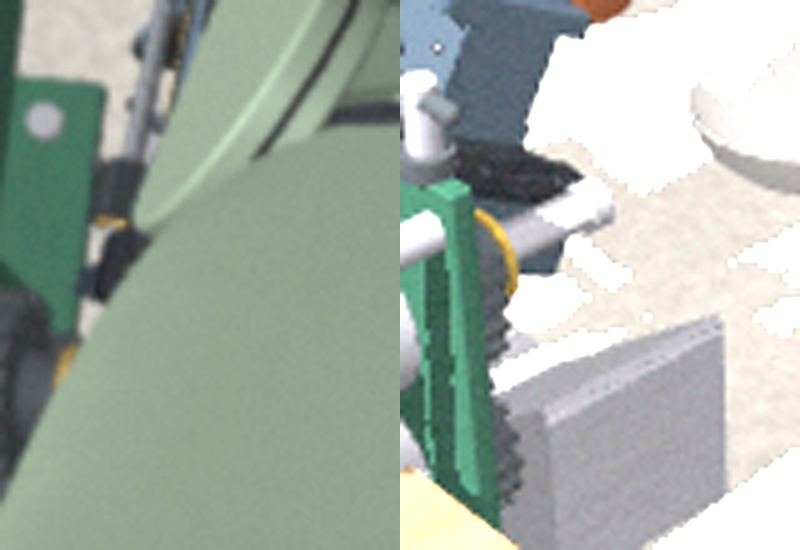

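Both views are hidden by the arm here: the top crop shows the forearm, and in the side crop the gripper is behind the axle without touching it. No force is felt. Close gently and read the width.

```bash
python3 -m pendant '0 0 0 0 0 0;0 0 0 0 0 0;0 0 0 0 0 0;0 0 0 0 0 0;0 0 0 0 0 0;0 0 0 0 0 0' 15 10; python3 -m pendant '0 0 0 0 0 0;0 0 0 0 0 0' 15 15;python3 f.py
```

```text
time_s: 34.5
ee_pos: [677.5, 113.7, 19.2]
ee_rot: [-179.7, -28.0, 80.5]
force: [-5.5, 0.1, 3.2]
gripper_width: 36.8
gripper_force: 10.0
time_s: 34.7
ee_pos: [677.5, 113.7, 19.3]
ee_rot: [-179.7, -28.0, 80.5]
force: [-5.0, 0.6, 3.6]
gripper_width: 36.6
gripper_force: 14.9
34.7 [677.5 113.7  19.3] [-179.7  -28.    80.5] [-5.   0.6  3.6] [0.05 0.8  0.5 ]
```

Width 36.6 mm matches the 34 mm clip, nearly squared up in the fingers. Lift along the tool axis.

```bash
python3 -m pendant '0 0 -3 0 0 0;0 0 -5 0 0 0;0 0 -10 0 0 0;0 0 -15 0 0 0;0 0 0 0 0 0'; python3 -m pendant '0 0 -30 0 0 0;0 0 -35 0 0 0;0 0 -35 0 0 0;0 0 -35 0 0 0;0 0 -35 0 0 0;0 0 -35 0 0 0;0 0 0 0 0 0'; python3 tgt.py 647 -168 250
```

```text
time_s: 35.2
ee_pos: [679.3, 96.4, 51.3]
ee_rot: [179.6, -28.0, 80.6]
force: [-0.2, -0.4, 0.3]
gripper_width: 36.7
gripper_force: 14.9
time_s: 35.9
ee_pos: [663.7, 0.4, 234.9]
ee_rot: [179.3, -28.0, 80.7]
force: [0.9, 0.6, -0.4]
gripper_width: 36.1
gripper_force: 15.0
35.9 [663.7   0.4 234.9] [179.3 -28.   80.7] toolx [0.1 0.9 0.5] toolz [ 0.1  0.5 -0.9] tool delta [-142.1   11.9  -92.4]
```

```bash
python3 tgt.py 647 -172 235
python3 - <<'E'
from h import *
t=cv2.imread('pics/top0.png');h=cv2.cvtColor(t,40)
m=np.zeros(h.shape[:2],np.uint8);sl=np.s_[115:195,282:362];m[sl]=((h[sl][...,1]<22)*255)
m=cv2.morphologyEx(m,2,np.ones((3,3)));c=max(cv2.findContours(m,0,2)[0],key=cv2.contourArea);print(cv2.fitEllipse(c))
ci=cv2.HoughCircles(cv2.cvtColor(t,6)[115:195,282:362],3,1,50,param1=80,param2=12,minRadius=26,maxRadius=36);print(ci)
if ci is not None:
    for x,y,r in ci[0]: P=at('top',(x+282,y+115),36);print(P,np.linalg.norm(at('top',(x+282+r,y+115),36)-P))
E
```

```text
35.9 [663.7   0.4 234.9] [179.3 -28.   80.7] toolx [0.1 0.9 0.5] toolz [ 0.1  0.5 -0.9] tool delta [-152.6   12.4  -81. ]
((321.4737854003906, 155.2740936279297), (77.21831512451172, 370.1352844238281), 0.04198930412530899)
[[[38.5 37.5 28.5]]]
[ 651.5 -164.8   36. ] 55.352167674266774
```

```bash
python3 -m pendant '-30 3 -16 0 0 0;-30 3 -16 0 0 0;-31 3 -16 0 0 0;-31 3 -16 0 0 0;-30 2 -16 0 0 0;0 0 0 0 0 0;0 0 0 0 0 0'; python3 tgt.py 649 -171 60
```

```text
time_s: 36.6
ee_pos: [646.7, -169.0, 227.6]
ee_rot: [-179.9, -28.1, 80.4]
force: [-0.2, 0.5, -0.4]
gripper_width: 36.4
gripper_force: 15.0
36.6 [ 646.7 -169.   227.6] [-179.9  -28.1   80.4] toolx [0.1 0.9 0.5] toolz [ 0.1  0.5 -0.9] tool delta [-80.3   2.9 147.1]
```

Straight down: 7 rows of (-11.5, 0.4, 21).

```bash
python3 -m pendant '-11.5 0.4 21 0 0 0;-11.5 0.4 21 0 0 0;-11.5 0.4 21 0 0 0;-11.5 0.4 21 0 0 0;-11.5 0.4 21 0 0 0;-11.5 0.4 21 0 0 0;-11.5 0.4 21 0 0 0;0 0 0 0 0 0'>/dev/null;python3 -m pendant '0 0 0 0 0 0'>/dev/null; python3 tgt.py 649 -171 30; python3 f.py
```

```text
37.5 [ 649.5 -170.    61.3] [-180.   -28.1   80.6] toolx [0.1 0.9 0.5] toolz [ 0.1  0.5 -0.9] tool delta [-15.7  -0.3  27.1]
37.5 [ 649.5 -170.    61.3] [-180.   -28.1   80.6] [ 0.  -0.2 -0.5] [-0.31 -0.04 -0.04]
```

```bash
python3 -m pendant '-5 0 9 0 0 0;-5 0 9 0 0 0;-4.7 0 9 0 0 0;0 0 0 0 0 0;0 0 0 0 0 0'>/dev/null; python3 f.py; for i in 1 2 3 4 5; do python3 -m pendant '-0.7 0 1.3 0 0 0;0 0 0 0 0 0'>/dev/null;python3 f.py;done
```

```text
38.0 [ 649.2 -171.6   30.1] [-180.   -28.    80.5] [ 1.2 -0.6  0.2] [-0.31 -0.06 -0.01]
38.2 [ 649.5 -171.9   29.2] [180.  -28.   80.5] [ 0.6 -0.4 -0.5] [-0.31 -0.03 -0.04]
38.4 [ 649.3 -171.8   27.4] [180.  -28.   80.5] [ 0.7  0.6 -0.8] [-0.35  0.03 -0.01]
38.6 [ 649.2 -171.7   25.8] [-180.   -28.    80.5] [-0.2 -0.5 -0.4] [-0.35 -0.06  0.03]
38.8 [ 649.2 -171.7   24.3] [-180.   -28.    80.5] [ 0.9  0.3 -0.7] [-0.34  0.04  0.03]
39.0 [ 649.2 -171.7   22.8] [-180.   -28.    80.5] [-0.2  0.5 -1.3] [-0.32 -0.05  0.03]
```

```bash
python3 -m pendant '-0.7 0 1.2 0 0 0;0 0 0 0 0 0'>/dev/null;python3 f.py; python3 -m pendant '0 0 0 0 0 0;0 0 0 0 0 0;0 0 0 0 0 0' 47;python3 f.py; python3 -m pendant '0 0 -8 0 0 0;0 0 -12 0 0 0;0 0 -25 0 0 0;0 0 -35 0 0 0;0 0 -40 0 0 0;0 0 -40 0 0 0;0 0 -40 0 0 0'
```

```text
39.2 [ 649.3 -171.8   21.5] [180.  -28.   80.5] [-1.1  0.8 -1.6] [-0.38 -0.05 -0.05]
time_s: 39.5
ee_pos: [649.4, -171.8, 21.7]
ee_rot: [180.0, -28.0, 80.5]
force: [-0.1, 0.1, 0.1]
gripper_width: 46.9
gripper_force: 0.0
39.5 [ 649.4 -171.8   21.7] [180.  -28.   80.5] [-0.1  0.1  0.1] [-0.3  -0.03 -0.  ]
time_s: 40.2
ee_pos: [633.4, -265.6, 201.0]
ee_rot: [179.9, -27.9, 80.5]
force: [1.4, -0.6, 0.1]
gripper_width: 47.1
gripper_force: 0.0
```

```bash
python3 -m pendant '-20 -30 -30 0 0 0;-20 -30 -30 0 0 0;-20 -30 -30 0 0 0;0 0 0 0 0 0'
python3 - <<'E'
from h import *
t=grab_frame('top');a=grab_frame('side');t0=cv2.imread('pics/top0.png');s0=cv2.imread('pics/side0.png')
for n,i,o,(x0,y0,x1,y1) in [('top',t,t0,(285,118,360,192)),('side',a,s0,(222,192,284,234))]:
    h=cv2.cvtColor(i,40)[y0:y1,x0:x1,2];ho=cv2.cvtColor(o,40)[y0:y1,x0:x1,2]
    m=((h<75)&(ho>110)).astype(np.uint8);k,l,st,ce=cv2.connectedComponentsWithStats(m)
    print(n,[(st[j],ce[j]+[x0,y0]) for j in range(1,k) if st[j,4]>15])
    if n=='top':
        for r in range(0,74,2): print(''.join('%4d'%v for v in h[r,::3]))
d=cv2.absdiff(a,s0).max(2);print("side block diff",(d[150:250,290:355]>50).sum(),"dish",(d[192:234,222:284]>50).sum(),"others",(d[255:310,240:390]>50).sum())
d=cv2.absdiff(t,t0).max(2);print("top: small things diff",(d[222:360,180:312]>50).sum(),"block",(d[195:262,315:435]>50).sum())
E
```

```text
time_s: 40.6
ee_pos: [526.3, -348.0, 253.4]
ee_rot: [179.8, -27.7, 80.3]
force: [0.3, 0.9, 0.8]
gripper_width: 47.6
gripper_force: 0.0
top [(array([ 27,  27,  19,  21, 124], dtype=int32), array([322.2, 155.2]))]
 146 142 136 137 144 144 142 141 138 142 143 139 142 147 142 138 141 136 141 142 140 139 141 140 138
 139 143 139 141 142 139 140 142 140 141 141 136 138 142 142 140 140 139 141 139 143 142 141 141 139
 138 139 142 144 143 142 138 144 140 142 144 145 148 145 142 141 138 140 143 137 140 141 142 138 139
 134 136 138 147 142 140 140 142 147 150 129 120 124 129 149 150 145 145 139 138 145 139 141 139 137
 138 139 135 143 144 142 141 151 115 100 102 105 110 115 119 127 151 148 142 138 139 137 138 140 143
 137 142 140 138 142 141 146 102  90  99 105 110 115 119 121 123 126 142 146 132 140 136 135 139 142
 135 139 140 137 139 150  96  86  94 102 109 115 119 123 126 128 129 129 143 113 106 132 135 134 135
 138 141 136 132 148 103  85  87  90 106 113 118 123 127 130 131 134 134 133 152  94  91 114 135 134
 140 143 135 132 137  86  88  87  97 110 116 122 128 131 134 135 136 137 135 138
[... 2291 characters left out ...]
 108 111 117 126 148 117  90  94  97  92  91  91 103
 144 146 141 145 145 138 140 147 146 148 149 139 140 141 150 129 102  93  91  90  95  93  91  95 139
 145 143 142 141 144 147 141 144 149 144 143 135 141 133  97  90  91  94  90  93  92  90  98 134 143
 141 141 144 141 141 146 145 145 145 144 142 137 142 142 140 128  97  98  99 100 100 102 139 141 139
 144 142 145 142 142 139 144 144 141 146 146 141 147 142 140 138 144 139 145 142 141 136 138 145 140
 143 145 149 148 141 144 145 147 147 143 144 143 145 144 142 135 148 147 150 145 141 140 144 144 144
side [(array([24, 17, 14, 13, 56], dtype=int32), array([252.4, 216.3]))]
side block diff 31 dish 164 others 6
top: small things diff 0 block 0
```

The clip lies in the middle of the dish, at top (322,155) and side (252,216). The block, wedge and other things match the first pictures, and the arm is clear. Handing in.

```bash
python3 -m pendant '0 0 0 0 0 0;0 0 0 0 0 0' | head -1; python3 -c "
from workcell import job_done
print(job_done())"
```

```text
time_s: 40.9
the job is handed in; nothing more can be done
None
```

The clip came off the axle and is in the white dish, the wedge is back upright in its hole in the tool block, nothing else I compared on the bench had moved, and I handed the job in at 40.9 s (limit 69 s).

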